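Load a side rail into a drilling jig: heel it, swing it into line, wedge it

ROBOT

A 6-joint arm with a two-finger parallel gripper is mounted at the origin on a cart in front of the work surface, level with it; the furniture and walls round the work are solid. World frame = base frame: x ahead of the robot, y to its left, z up, the work surface at z = 0. Lengths are in mm, angles in rad, forces in N, time in s.
With the tool pointing down it reaches from about 350 to 975 mm from the base axis. Payload 7.1 kg.
Tool frame: the origin (TCP) lies midway between the tips of the shut fingers; the grasp point (between the pads) lies 19 mm behind it (ctrl.hold_point_z is the distance from the TCP to the grasp point, in mm); z points along the fingers, y is the direction in which the jaws open and shut (so a half turn about z gives the same grasp; the last joint's range is limited). The gripper opens to 88 mm and grips with 3 to 60 N. Pads are 20 mm wide; open, the fingers measure 115 mm over their backs; the gripper's body (75 mm by 178 mm) begins 61 mm behind the grasp point.
Start: joints at [1.223, 0.423, 1.63, -0, 1.089, -0.019], TCP at [201.785, 591.513, 222.675] pointing down, gripper open.
Joint ranges: [-3, 3], [-0.9, 2.11], [0.09, 2.58], [-1.31, 4.45], [0.11, 2.69], [-2.54, 2.54]. Speed limits (rad/s): [2.39, 2.39, 3.01, 3.14, 3.14, 3.14].

INTERFACE

Orientations are given as a rotation vector (axis times angle).
In Python, from workcell import ctrl, eyes gives the robot as it stands.
- The arm moves only by the tool move_arm, never from a script. Its argument "deltas" is a list of rows, each a list of 6 numbers: the shift along the tool's x, y, z in mm, then the turn, a rotation vector about the tool's x, y, z in rad. A call has 1 to 5 rows; each row shifts and turns the pose as measured when the row begins, along the tool's axes as they then stand; what a row does not reach is not made up. A row lasts 1/12 s, in which the tool goes at most 41.7 mm and 7.16 degrees, less where a joint would pass 70% of its speed; a pose out of reach is approached as far as the arm can. A call is refused whole if a number of a shift passes 41.7 or a number of a turn 0.125, either way. A call with a gripper value outside its range is refused whole. "hand" is the closure, from -1 (fully open) to 1 (shut), set as the call begins (left out, the last holds). The fingers move at their own pace and stop on an object; the grip force is fixed at half the most. Time passes only in rows, so rows that do not move let the fingers close. It gives the time, the measured TCP pose, the force and the opening at its end, in the units of the state.
- ctrl.get_obs(): the state, without advancing time (a new reading comes with each control period).
- eyes.get_image(name): name is "scene" or "top" or "wrist"; returns a dict with "frame" (420x560x3 uint8, red, green, blue), "range_z" (420x560 float32, mm along the optical axis (not along the pixel's ray), 0 where there is no reading), "fx", "fy", "cx", "cy" (pixels), "cam_to_world" (4x4, takes a point from camera to world coordinates). Camera axes: x right, y down, z forward; pixel columns grow to the right and rows downward; lengths in mm; the calibration is good to about 2 mm. A picture is of the moment at which its call begins.
- ctrl.close_job(): hands the job in, once; it reports no verdict.
The state is a dict: "t": time; "qpos": joint angles; "qvel": joint speeds; "joint_torque": joint torques, N m; "ee_pos": TCP position; "orientation": TCP orientation; "ft_force": force on the tool from outside, world axes, zero at the start; "moment": the same for the moment, N m; "width": finger opening in mm.
Only numpy, scipy, OpenCV 4.12 (cv2) and the standard library are available. Lean on these libraries where they do the work, as an engineer would, in place of code of your own. Each camera call takes 0.05 s, during which the arm holds its last target.

TASK

Load the loose aluminium bar into the drilling jig: slide its left end in under the broad head of the heel post and up to the end stop while the bar still slants with its right end towards you, then swing the bar about that post into line until it touches the right fence pin, and only then push the wedge's knob along until the wedge grips the bar snugly and holds it home against the end stop and that pin. The bar's edges are finished, so feel for each stop and wedge it firmly but gently, never forcing it; leave the other things on the bench where they are.

Things in the scene. Friction and masses are not known exactly. Their poses are not given: they have to be found in the camera images.
- jig_plate: Dark grey tooling plate, 200 x 370 x 12 mm, bolted down, its posts and pins 12 mm steel. x away from the robot, y left, z up (turned up to 0.15 rad). Origin on its underside; spans x -150..+50, y -220..+150 mm, top z = 12. The loaded bar lies flat along the y axis: centre line x = 0, far edge x = +14 on both fence pins, left end y = +120 on the end stop, near edge x = -14, 1.6 mm off the heel post
- heel_post: Fixed post about which the bar swings: 12 mm shank, broad round head of 26 mm diameter, its underside 16 and top 22 mm above the plate's top (the 14 mm high bar slides under it; it cannot be lowered in). On the loaded bar's near side, 15 mm from its left end. Origin: its foot on the plate's top, at (-21.6, 105) mm in the plate's x, y
- end_stop: Plain pin, 12 mm diameter, 20 mm tall, beyond the loaded bar's left end. Origin: its foot on the plate's top, at (-9, 126) mm in the plate's x, y
- fence_pin_left: Plain pin, 12 mm diameter, 20 mm tall, on the far side of the bar. Origin: its foot on the plate's top, at (20, 60) mm in the plate's x, y
- fence_pin_right: Plain pin, 12 mm diameter, 20 mm tall, on the far side of the bar near its right end. Origin: its foot on the plate's top, at (20, -100) mm in the plate's x, y
- wedge_guide: Light aluminium guide of the wedge, 55 x 80 x 21 mm, fixed on the plate at the bar's right end. Origin: on the plate's top, at (0, -171) mm in the plate's x, y; spans x -48..+7, y -40..+40 mm from there. Its left face, 11 mm off the loaded bar's right end, stands across the bar's line, so the bar cannot be slid in lengthwise
- wedge (a joint): Travel (m) of the steel wedge to the plate's +y (left), 0 (starts at 0 to 6 mm) to 0.048; drags 1.5 N, stays put. Pushed by its round black knob: 16 mm diameter, 24 to 46 mm over the plate's top, middle at (-23.5 +-3.2, -22 + travel) mm from the guide's origin. The nose (taper 0.30) enters behind the bar if its right end is within 2 mm of its place, bites somewhere at 15 to 38 mm; a 9 to 12 N push is snug
- bar: Loose plain aluminium bar, 28 x 240 x 14 mm, 0.25 kg, with three holes and two shallow slots on top, lying flat on the front part of the jig plate. Origin: centre of its underside; x across it (away from the robot), y along it to its left end, z up
- bar_left (a point): Near corner of the bar's left end, at half height: (-14, 120, 7) mm in the bar's frame; loaded, it is at (-14 to -15.6, 120, 19) mm in the plate's frame
- bar_right (a point): Near corner of the bar's right end, at half height: (-14, -120, 7) mm in the bar's frame; loaded, it is at (-14, -120, 19) mm in the plate's frame
- calipers: Bystander: calipers, 165 mm long, lying on the bench between robot and jig; origin under its middle
- screw_dish: Bystander: round steel screw dish, 97 mm diameter, 19 mm high, in front of the jig; origin under its middle
- driver_yellow: Bystander: screwdriver, 184 mm long, lying in front of the jig; origin under its middle
- spacer_block: Bystander: aluminium block 30 x 45 x 20 mm, to the left of the jig; origin under its middle
Things that resemble listed ones, but are neither listed nor needed, are in the scene too. There is more than one size of the bar; the one meant has the size given above.

How it is judged:
By the outcome, as a careful person would: the job done as asked, in the order asked, and still so for the second after the job is handed in, with the robot touching nothing.
It also fails if it takes over 69 s, if anything falls off the work surface, if the arm or the gripper's body presses on something with over 40 N, if the wrist force passes 120 N, or if a joint passes its speed limit or range.

## Working session

There is one attempt and no reset: what is moved stays moved. The work goes in short steps, Python scripts to look and compute and a tool call to move; the robot and the scene stay as the last step left them, time stands still between calls to the robot, and variables do not carry over. Pictures are saved under pics/ and viewed, and the job is handed in when it is done.

Besides the shell and the picture viewer there is one more tool, called after "Emit:" as name(argument=value, ...) on one line, values as JSON. move_arm: Moves the arm, as the interface text tells. Its arguments: {"type":"object","properties":{"deltas":{"type":"array"},"hand":{"type":"number"}},"required":["deltas"]}

```bash
ls; mkdir -p pics
cat > h.py <<'E'
import numpy as np, cv2
from workcell import ctrl, eyes
def shot(n,f):
    im=eyes.get_image(n); np.savez(f'pics/{f}.npz',**im); cv2.imwrite(f'pics/{f}.png',im['frame'][:,:,::-1]); return im
def load(f): return dict(np.load(f'pics/{f}.npz'))
def ray(im,u,v,z):
    T=im['cam_to_world']; d=T[:3,:3]@np.array([(u-im['cx'])/im['fx'],(v-im['cy'])/im['fy'],1.]); o=T[:3,3]
    return o+d*(z-o[2])/d[2]
def proj(im,p):
    T=np.linalg.inv(im['cam_to_world']); c=T[:3,:3]@np.array(p)+T[:3,3]
    return im['fx']*c[0]/c[2]+im['cx'], im['fy']*c[1]/c[2]+im['cy']
E
python3 - <<'E'
from h import *
for n in('scene','top'):
    im=shot(n,n+'0'); print(n,im['fx'],im['cam_to_world'].round(3).tolist())
print(ctrl.get_obs(), ctrl.hold_point_z)
E
```

```text
pics
scene 463.58113847114186 [[0.667, -0.317, 0.674, -432.434], [-0.745, -0.301, 0.596, -819.904], [0.014, -0.899, -0.437, 688.761], [0.0, 0.0, 0.0, 1.0]]
top 442.589776666911 [[-0.019, -0.997, 0.069, 506.579], [-1.0, 0.019, 0.005, 50.401], [-0.006, -0.069, -0.998, 1082.991], [0.0, 0.0, 0.0, 1.0]]
{'t': 0.1, 'qpos': array([ 1.22302577e+00,  4.23732171e-01,  1.63058013e+00,  3.41706787e-06,
        1.08861106e+00, -1.90077519e-02]), 'qvel': array([ 0.00181083, -0.00228026, -0.00135483, -0.00141796,  0.00016791,
        0.00076928]), 'joint_torque': array([-8.59352986e-04, -5.45606732e+01, -2.74325877e+01,  6.45281025e-02,
        1.88083656e-02,  1.90985054e-05]), 'ee_pos': array([201.60861648, 591.0758173 , 222.01271125]), 'orientation': array([-5.14058985e-01, -3.09899986e+00,  2.05419569e-03]), 'ft_force': array([-0.50381947,  0.42821176,  0.28461301]), 'moment': array([-0.01578899,  0.02303107, -0.00161016]), 'width': 87.6574807386429} 18.700000000000003
```

View pics/top0.png

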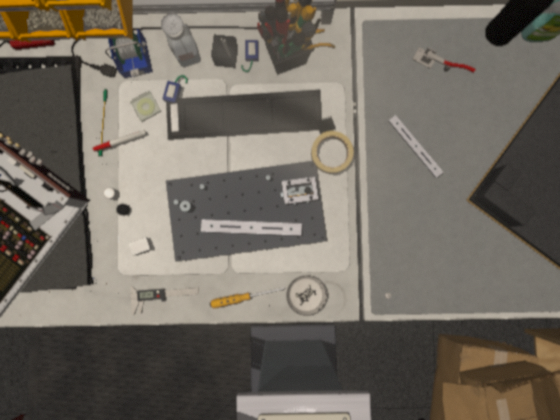

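View pics/scene0.png

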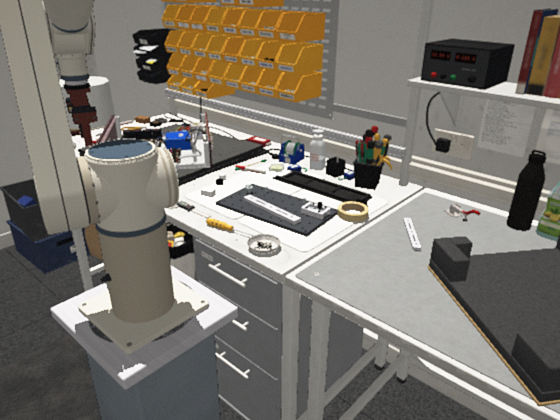

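Run:
```python
from h import *
im=load('top0'); f=im['frame'][:,:,::-1]
c=f[150:270,150:345]; cv2.imwrite('pics/c1.png',cv2.resize(c,None,fx=4,fy=4,interpolation=cv2.INTER_CUBIC))
hsv=cv2.cvtColor(f,cv2.COLOR_BGR2HSV)
v=hsv[...,2]
# bars
for name,(x0,y0,x1,y1),z in(('onplate',(195,212,308,242),26),('right',(380,105,450,185),14)):
    m=np.zeros(v.shape,np.uint8); m[y0:y1,x0:x1]=(v[y0:y1,x0:x1]>150)*255
    cs=max(cv2.findContours(m,0,2)[0],key=cv2.contourArea); r=cv2.minAreaRect(cs); b=cv2.boxPoints(r)
    P=np.array([ray(im,u,w,z) for u,w in b]); print(name,b.round(1).tolist(),P[:,:2].round(1).tolist(),[np.linalg.norm(P[i]-P[i-1]).round(1) for i in range(4)])
# plate
m=np.zeros(v.shape,np.uint8); 
g=cv2.inRange(f,(30,30,30),(105,105,105)); m[155:265,160:332]=g[155:265,160:332]
m=cv2.morphologyEx(m,cv2.MORPH_CLOSE,np.ones((7,7)))
cs=max(cv2.findContours(m,0,2)[0],key=cv2.contourArea); b=cv2.boxPoints(cv2.minAreaRect(cs))
P=np.array([ray(im,u,w,12) for u,w in b]); print('plate',b.round(1).tolist(),P[:,:2].round(1).tolist(),[np.linalg.norm(P[i]-P[i-1]).round(1) for i in range(4)])
cv2.imwrite('pics/m.png',m)
for p in((185,206),(202,186),(268,178),(176,202),(120,150)): print(p,im['range_z'][p[1],p[0]],)
```

```text
onplate [[200.6999969482422, 230.89999389648438], [201.10000610351562, 219.39999389648438], [300.3999938964844, 223.3000030517578], [299.8999938964844, 234.6999969482422]] [[543.0, 237.6], [570.3, 236.3], [556.5, -1.0], [529.2, 0.7]] [np.float64(237.3), np.float64(27.4), np.float64(237.7), np.float64(27.3)]
right [[388.79998779296875, 119.80000305175781], [395.29998779296875, 114.4000015258789], [442.5, 171.0], [436.0, 176.5]] [[807.0, -224.2], [820.2, -240.6], [677.6, -350.0], [664.7, -333.6]] [np.float64(179.5), np.float64(21.0), np.float64(179.7), np.float64(20.8)]
plate [[165.1999969482422, 181.10000610351562], [315.6000061035156, 160.8000030517578], [326.3999938964844, 240.8000030517578], [176.0, 261.20001220703125]] [[666.6, 326.1], [709.4, -42.2], [513.6, -63.5], [471.5, 300.2]] [np.float64(196.7), np.float64(370.8), np.float64(196.9), np.float64(366.1)]
(185, 206) 1051.4832
(202, 186) 1061.0287
(268, 178) 1059.6422
(176, 202) 1054.9811
(120, 150) 1095.195
```

View pics/c1.png

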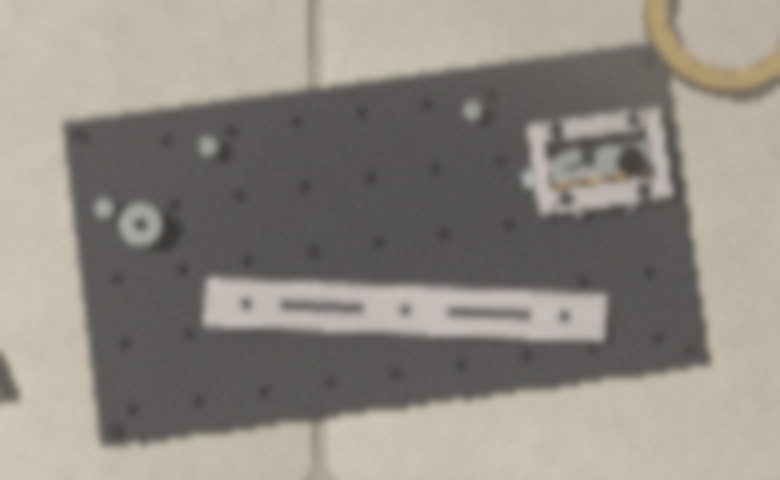

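```bash
cat >> h.py <<'E'
from scipy.spatial.transform import Rotation as Rn
def st():
    o=ctrl.get_obs(); R=Rn.from_rotvec(o['orientation']).as_matrix(); return o,np.array(o['ee_pos']),R
def yawy(R): return np.arctan2(R[1,1],R[0,1])
def plan(tgt,yaw,n,show=True):
    """tool-axis rows to bring TCP to tgt, tool y heading to yaw, z down"""
    o,p,R=st(); tgt=np.array(tgt,float)
    ty=np.array([np.cos(yaw),np.sin(yaw),0]);tz=np.array([0,0,-1.]);Rt=np.c_[np.cross(ty,tz),ty,tz]
    rv=Rn.from_matrix(R.T@Rt).as_rotvec(); rows=[]
    for i in range(n):
        Ri=R@Rn.from_rotvec(rv*i/n).as_matrix()
        d=Ri.T@(tgt-p)/n; rows.append(np.r_[d.round(1),(rv/n).round(4)])
    print('p',p.round(1),'yawy',yawy(R).round(4),'t',round(o['t'],2),'F',np.round(o['ft_force'],1),'w',round(o['width'],1))
    for r in rows: print(r.tolist())
E
python3 - <<'E'
from h import *
plan([555,118,205],-0.058,20)
E
```

```text
p [201.6 591.1 222. ] yawy 1.242 t 0.1 F [-0.5  0.4  0.3] w 87.7
[-24.4, -16.7, 0.9, -0.0001, 0.0, 0.065]
[-25.4, -15.1, 0.9, -0.0001, 0.0, 0.065]
[-26.3, -13.4, 0.9, -0.0001, 0.0, 0.065]
[-27.1, -11.6, 0.9, -0.0001, 0.0, 0.065]
[-27.8, -9.9, 0.9, -0.0001, 0.0, 0.065]
[-28.4, -8.0, 0.9, -0.0001, 0.0, 0.065]
[-28.9, -6.2, 0.9, -0.0001, 0.0, 0.065]
[-29.2, -4.3, 0.9, -0.0001, 0.0, 0.065]
[-29.4, -2.4, 0.9, -0.0001, 0.0, 0.065]
[-29.5, -0.5, 0.9, -0.0001, 0.0, 0.065]
[-29.5, 1.5, 0.9, -0.0001, 0.0, 0.065]
[-29.3, 3.4, 0.9, -0.0001, 0.0, 0.065]
[-29.0, 5.3, 0.9, -0.0001, 0.0, 0.065]
[-28.6, 7.1, 0.9, -0.0001, 0.0, 0.065]
[-28.1, 9.0, 0.9, -0.0001, 0.0, 0.065]
[-27.5, 10.8, 0.9, -0.0001, 0.0, 0.065]
[-26.7, 12.6, 0.9, -0.0001, 0.0, 0.065]
[-25.8, 14.3, 0.9, -0.0001, 0.0, 0.065]
[-24.9, 15.9, 0.9, -0.0001, 0.0, 0.065]
[-23.8, 17.5, 0.9, -0.0001, 0.0, 0.065]
```

Two bars are in view: (250,227) on the plate, measuring 238 x 27 mm, and (415,145) on the right bench, only 180 x 21 mm. The first is the 240 x 28 one lying on the plate, and the enlarged crop confirms it has three holes and two slots. I'm moving above it.

Emit:
move_arm(deltas=[[-24.4, -16.7, 0.9, 0, 0, 0.065], [-25.4, -15.1, 0.9, 0, 0, 0.065], [-26.3, -13.4, 0.9, 0, 0, 0.065], [-27.1, -11.6, 0.9, 0, 0, 0.065], [-27.8, -9.9, 0.9, 0, 0, 0.065]], hand=-0.2)

```text
t: 0.52
ee_pos: [288.6, 472.0, 215.2]
orientation: [-1.015, -2.972, 0.003]
ft_force: [0.7, 0.8, -0.8]
width: 57.9
```

Emit:
move_arm(deltas=[[-28.4, -8, 0.9, 0, 0, 0.065], [-28.9, -6.2, 0.9, 0, 0, 0.065], [-29.2, -4.3, 0.9, 0, 0, 0.065], [-29.4, -2.4, 0.9, 0, 0, 0.065], [-29.5, -0.5, 0.9, 0, 0, 0.065]])

```text
t: 0.93
ee_pos: [377.7, 345.6, 209.2]
orientation: [-1.504, -2.756, 0.008]
ft_force: [0.3, 0.8, 0.2]
width: 52.8
```

Emit:
move_arm(deltas=[[-29.5, 1.5, 0.9, 0, 0, 0.065], [-29.3, 3.4, 0.9, 0, 0, 0.065], [-29, 5.3, 0.9, 0, 0, 0.065], [-28.6, 7.1, 0.9, 0, 0, 0.065], [-28.1, 9, 0.9, 0, 0, 0.065]])

```text
t: 1.35
ee_pos: [465.0, 217.8, 203.6]
orientation: [-1.95, -2.461, 0.012]
ft_force: [-0.5, -0.2, -0.0]
width: 52.7
```

Run:
```python
from h import *
plan([555,118,205],-0.058,8)
```

```text
p [465.  217.8 203.6] yawy 0.2304 t 1.35 F [-0.5 -0.2 -0. ] w 52.7
[-14.7, 8.1, -0.2, -0.0008, 0.0006, 0.0361]
[-14.4, 8.6, -0.2, -0.0008, 0.0006, 0.0361]
[-14.1, 9.1, -0.2, -0.0008, 0.0006, 0.0361]
[-13.8, 9.6, -0.2, -0.0008, 0.0006, 0.0361]
[-13.4, 10.1, -0.2, -0.0008, 0.0006, 0.0361]
[-13.0, 10.6, -0.2, -0.0008, 0.0006, 0.0361]
[-12.6, 11.1, -0.2, -0.0008, 0.0006, 0.0361]
[-12.2, 11.5, -0.2, -0.0008, 0.0006, 0.0361]
```

Emit:
move_arm(deltas=[[-29, 17, -0.6, 0, 0, 0.072], [-28, 18, -0.6, 0, 0, 0.072], [-26, 20, -0.6, 0, 0, 0.072], [-25, 22, -0.6, 0, 0, 0.072], [0, 0, 0, 0, 0, 0]])

```text
t: 1.77
ee_pos: [559.1, 109.5, 204.7]
orientation: [-2.307, -2.132, 0.015]
ft_force: [-0.0, 0.7, 0.3]
width: 52.8
```

Run:
```python
from h import *
plan([555,118,205],-0.058,2)
im=shot('wrist','w1'); print(im['fx'],im['cam_to_world'].round(3).tolist())
cv2.imwrite('pics/w1b.png',cv2.resize(im['frame'][:,:,::-1],(800,600)))
```

```text
p [559.1 109.5 204.7] yawy -0.0788 t 1.77 F [-0.   0.7  0.3] w 52.8
[4.1, -2.4, -0.2, -0.0034, 0.0035, -0.0104]
[4.1, -2.3, -0.2, -0.0034, 0.0035, -0.0104]
322.9669885254228 [[0.997, -0.074, -0.03, 567.565], [-0.08, -0.95, -0.301, 192.565], [-0.006, 0.302, -0.953, 366.123], [0.0, 0.0, 0.0, 1.0]]
```

View pics/w1b.png

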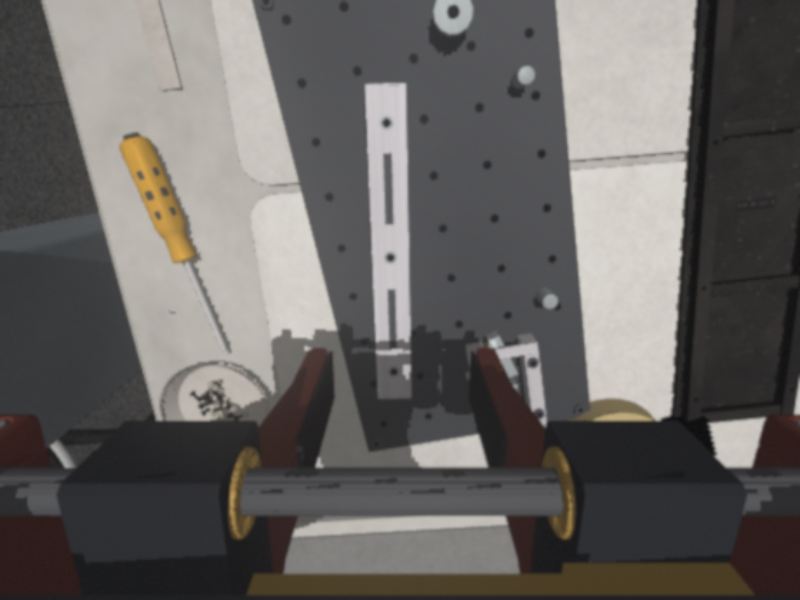

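The view shows the bar at (390,240), the heel head at (453,12), the fence pins at (526,75) and (549,301), and the wedge guide at (520,370). The end stop is out of frame, so I'll shift left to bring the stop end into view.

Emit:
move_arm(deltas=[[32, 0, 0, 0, 0, 0], [32, 0, 0, 0, 0, 0], [0, 0, 0, 0, 0, 0]])

```text
t: 2.07
ee_pos: [560.5, 175.1, 202.5]
orientation: [-2.305, -2.129, 0.021]
ft_force: [-0.3, 0.9, 0.2]
width: 52.5
```

Run:
```python
from h import *
im=shot('wrist','w2')
cv2.imwrite('pics/w2b.png',cv2.resize(im['frame'][:,:,::-1],(800,600)))
f=im['frame'];
```

```text
(no output)
```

View pics/w2b.png

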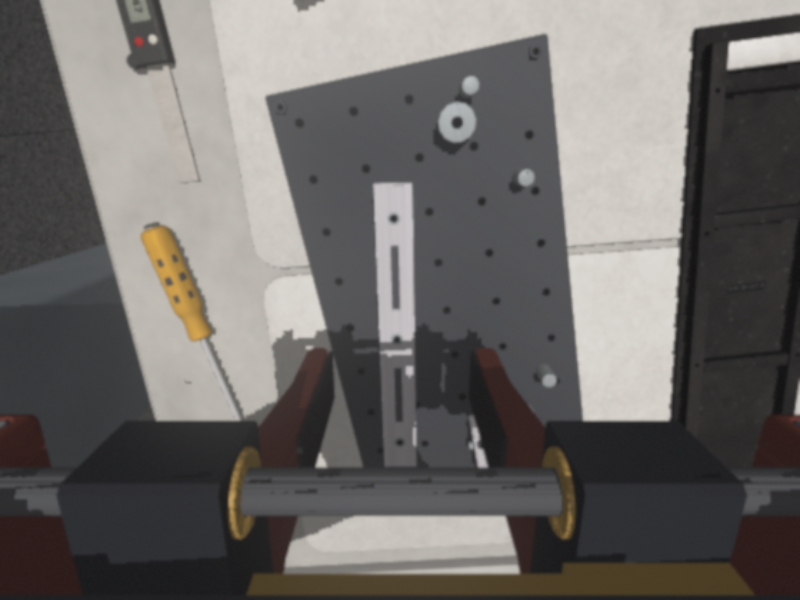

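The stop end is visible: heel head at (457,122), end stop at (470,85), left fence pin at (526,178), right fence pin at (548,380). Next I'll measure these and the bar.

```bash
cat > meas.py <<'E'
from h import *
N={'heel':(-21.6,105,34),'stop':(-9,126,32),'fl':(20,60,32),'fr':(20,-100,32)}
def blobs(f,seeds,th,rad):
    im=load(f); g=cv2.cvtColor(im['frame'],cv2.COLOR_RGB2GRAY); out={}
    for k,(u,v) in seeds.items():
        r=rad*(1.6 if k=='heel' else 1); r=int(r); u=int(u);v=int(v)
        s=8; c=cv2.resize(g[v-r:v+r+1,u-r:u+r+1],None,fx=s,fy=s,interpolation=cv2.INTER_CUBIC)
        m=(c>th).astype(np.uint8); cs=max(cv2.findContours(m,0,2)[0],key=cv2.contourArea)
        (x,y),R=cv2.minEnclosingCircle(cs); M=cv2.moments(cv2.convexHull(cs)); x,y=M['m10']/M['m00'],M['m01']/M['m00']
        uu,vv=u-r+(x+.5)/s-.5, v-r+(y+.5)/s-.5
        out[k]=ray(im,uu,vv,N[k][2])[:2]; print(f,k,round(uu,1),round(vv,1),'R',round(R/s,1),out[k].round(1))
    return out
def fit(out):
    ks=list(out); A=np.array([N[k][:2] for k in ks],float);B=np.array([out[k] for k in ks])
    a=A-A.mean(0);b=B-B.mean(0); th=np.arctan2((a[:,0]*b[:,1]-a[:,1]*b[:,0]).sum(),(a*b).sum())
    c,s=np.cos(th),np.sin(th);Rm=np.array([[c,-s],[s,c]]); t=B.mean(0)-Rm@A.mean(0)
    print('yaw',th.round(4),'t',t.round(1),'res',(B-(A@Rm.T+t)).round(1).tolist()); return th,t
def barm(f,box,th=150,z=26):
    im=load(f); g=cv2.cvtColor(im['frame'],cv2.COLOR_RGB2GRAY); m=np.zeros(g.shape,np.uint8); x0,y0,x1,y1=box; m[y0:y1,x0:x1]=g[y0:y1,x0:x1]>th
    m=cv2.morphologyEx(m,cv2.MORPH_CLOSE,np.ones((5,5))); cs=max(cv2.findContours(m,0,1)[0],key=cv2.contourArea)
    P=np.array([ray(im,*p[0],z)[:2] for p in cs],np.float32); r=cv2.minAreaRect(P); print(f,'bar',r, cv2.boxPoints(r).round(1).tolist())
E
python3 - <<'E'
from meas import *
o=blobs('w2',{'heel':(320,86),'stop':(329,59),'fl':(368,124),'fr':(384,266)},130,9);fit(o)
o=blobs('w1',{'fl':(368,52),'fr':(385,211)},130,9);fit(o)
o=blobs('top0',{'heel':(185,206),'stop':(176,202),'fl':(202,186.5),'fr':(268,177.5)},125,5);fit(o)
barm('w2',(250,120,300,235));barm('w1',(245,50,300,240))
barm('top0',(195,212,308,242))
E
```

```text
w2 heel 319.6 84.9 R 14.2 [604.7 274.1]
w2 stop 329.0 58.9 R 6.5 [614.7 296.3]
w2 fl 368.0 123.7 R 5.8 [651.1 234.2]
w2 fr 384.2 265.8 R 4.8 [669.6  75.4]
yaw 0.1158 t [638.2 172.3] res [[0.1, -0.0], [-0.0, -0.1], [-0.0, 0.0], [-0.0, 0.1]]
w1 fl 368.0 51.9 R 6.4 [651.1 234. ]
w1 fr 384.8 210.4 R 5.0 [669.6  75.5]
yaw 0.1162 t [638.2 172.3] res [[0.0, -0.2], [-0.0, 0.2]]
top0 heel 184.5 205.6 R 5.5 [603.7 274.3]
top0 stop 175.3 201.5 R 2.4 [613.9 296.6]
top0 fl 201.4 186.0 R 2.2 [650.  234.1]
top0 fr 267.5 177.1 R 2.1 [668.5  75.6]
yaw 0.1146 t [637.2 172.5] res [[-0.0, 0.0], [0.1, 0.0], [-0.1, -0.3], [0.0, 0.2]]
w2 bar ((554.4462890625, 179.06689453125), (116.61585998535156, 27.51753044128418), 86.59668731689453) [[537.2999877929688, 121.69999694824219], [564.7000122070312, 120.0], [571.5999755859375, 236.5], [544.2000122070312, 238.10000610351562]]
w1 bar ((552.5377197265625, 143.3745574951172), (187.72210693359375, 27.501577377319336), 86.66712951660156) [[533.4000244140625, 50.5], [560.7999877929688, 48.900001525878906], [571.7000122070312, 236.3000030517578], [544.2999877929688, 237.89999389648438]]
top0 bar ((549.6381225585938, 118.3868408203125), (237.403076171875, 27.05250358581543), 86.65107727050781) [[529.2000122070312, 0.699999988079071], [556.2000122070312, -0.8999999761581421], [570.0999755859375, 236.10000610351562], [543.0999755859375, 237.6999969482422]]
```

Run:
```python
from h import *
plan([550.9,117.5,60],-0.059,5)
```

```text
p [559.9 173.5 202.3] yawy -0.0785 t 2.12 F [-0.6 -0.7  0.4] w 52.8
[-11.1, -0.6, 28.6, -0.0026, 0.0017, -0.0039]
[-11.1, -0.7, 28.6, -0.0026, 0.0017, -0.0039]
[-11.2, -0.8, 28.5, -0.0026, 0.0017, -0.0039]
[-11.2, -0.9, 28.5, -0.0026, 0.0017, -0.0039]
[-11.2, -1.0, 28.5, -0.0026, 0.0017, -0.0039]
```

Emit:
move_arm(deltas=[[-11.1, -0.7, 28.6, -0.0026, 0.0017, -0.0039], [-11.1, -0.8, 28.6, -0.0026, 0.0017, -0.0039], [-11.2, -0.8, 28.5, -0.0026, 0.0017, -0.0039], [-11.2, -0.9, 28.5, -0.0026, 0.0017, -0.0039], [-11.2, -1.0, 28.5, -0.0026, 0.0017, -0.0039]])

```text
t: 2.53
ee_pos: [552.6, 120.9, 62.2]
orientation: [2.265, 2.168, 0.019]
ft_force: [-0.5, 0.3, -0.0]
width: 52.7
```

Run:
```python
from h import *
plan([550.9,117.5,15],-0.059,4)
```

```text
p [552.6 120.9  62.2] yawy -0.044 t 2.53 F [-0.5  0.3 -0. ] w 52.7
[-0.9, -0.5, 11.8, 0.0032, -0.0011, 0.0038]
[-0.9, -0.5, 11.8, 0.0032, -0.0011, 0.0038]
[-0.9, -0.5, 11.8, 0.0032, -0.0011, 0.0038]
[-0.9, -0.4, 11.8, 0.0032, -0.0011, 0.0038]
```

Emit:
move_arm(deltas=[[-0.9, -0.5, 11.8, 0.0032, -0.0011, 0.0038], [-0.9, -0.5, 11.8, 0.0032, -0.0011, 0.0038], [-0.9, -0.5, 10.8, 0.0032, -0.0011, 0.0038], [-0.9, -0.4, 8, 0.0032, -0.0011, 0.0038], [0, 0, 0, 0, 0, 0]])

```text
t: 2.95
ee_pos: [544.9, 115.7, 13.4]
orientation: [-2.282, -2.151, 0.015]
ft_force: [-0.3, 0.1, -0.0]
width: 52.4
```

Run:
```python
from h import *
plan([550.9,117.5,15],-0.059,1)
im=shot('wrist','w3')
```

```text
p [544.9 115.7  13.4] yawy -0.0595 t 2.95 F [-0.3  0.1 -0. ] w 52.4
[2.2, 5.8, -1.7, -0.0107, 0.0033, -0.0005]
```

View pics/w3.png

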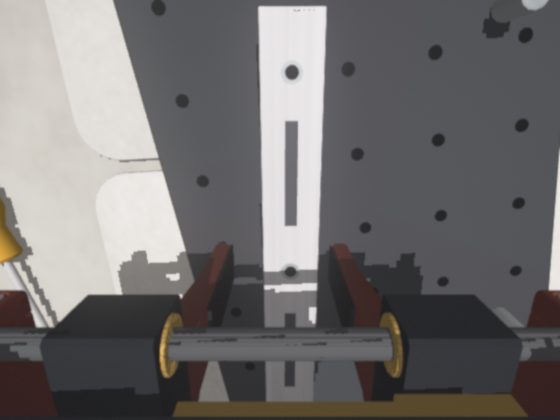

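Emit:
move_arm(deltas=[[1.1, 2.9, -1, -0.005, 0.0017, 0], [1.1, 2.5, -0.7, -0.005, 0.0017, 0], [0, 0, 0, 0, 0, 0]])

```text
t: 3.25
ee_pos: [553.7, 119.2, 18.2]
orientation: [2.283, 2.154, 0.008]
ft_force: [-0.7, 0.5, 0.1]
width: 52.9
```

Run:
```python
from h import *
plan([550.9,117.5,15],-0.059,1)
```

```text
p [553.7 119.2  18.2] yawy -0.058 t 3.25 F [-0.7  0.5  0.1] w 52.9
[-1.9, -2.8, 3.2, 0.0057, -0.0019, 0.0011]
```

Emit:
move_arm(deltas=[[0, 0, 0, 0, 0, 0], [0, 0, 0, 0, 0, 0]])

```text
t: 3.42
ee_pos: [555.1, 119.8, 19.8]
orientation: [2.281, 2.154, 0.013]
ft_force: [0.4, 0.0, 1.1]
width: 52.6
```

Emit:
move_arm(deltas=[[0, -2, 2, 0.004, 0, 0]])

```text
t: 3.5
ee_pos: [553.9, 120.1, 18.5]
orientation: [2.283, 2.155, 0.011]
ft_force: [0.2, 0.3, -0.0]
width: 52.4
```

Emit:
move_arm(deltas=[[0, 0, 0, 0, 0, 0]])

```text
t: 3.58
ee_pos: [553.5, 120.1, 18.5]
orientation: [2.283, 2.155, 0.01]
ft_force: [-0.6, -0.0, 0.1]
width: 52.8
```

Run:
```python
from h import *
plan([550.9,117.5,15],-0.059,1)
```

```text
p [553.5 120.1  18.5] yawy -0.0574 t 3.58 F [-0.6 -0.   0.1] w 52.8
[-2.8, -2.5, 3.5, 0.0059, -0.0032, 0.0016]
```

Emit:
move_arm(deltas=[[-2.8, -2.5, 3.0, 0.006, -0.003, 0.0016], [0, 0, 0, 0, 0, 0], [0, 0, 0, 0, 0, 0]])

```text
t: 3.83
ee_pos: [550.4, 117.1, 15.2]
orientation: [-2.286, -2.154, 0.001]
ft_force: [-0.4, -0.3, -0.3]
width: 52.8
```

Run:
```python
from h import *
plan([550.9,117.5,15],-0.059,1)
```

```text
p [550.4 117.1  15.2] yawy -0.0592 t 3.83 F [-0.4 -0.3 -0.3] w 52.8
[0.4, 0.4, 0.2, -0.0009, 0.0002, -0.0002]
```

Well aligned, so I'm gripping the bar.

Emit:
move_arm(deltas=[[0, 0, 0, 0, 0, 0], [0, 0, 0, 0, 0, 0], [0, 0, 0, 0, 0, 0], [0, 0, 0, 0, 0, 0], [0, 0, 0, 0, 0, 0]], hand=1)

```text
t: 4.25
ee_pos: [550.0, 116.9, 14.7]
orientation: [-2.286, -2.154, 0.003]
ft_force: [0.4, 0.2, -0.1]
width: 27.6
```

```bash
cat >> h.py <<'E'
TH,TP=0.1158,np.array([638.2,172.3])
def RP(a): return np.array([[np.cos(a),-np.sin(a)],[np.sin(a),np.cos(a)]])
import json
# bar coordinate (along bar) of TCP grip: G ; bar centreline at tool y=0
def tobar(G,cx,cy,al):
    """TCP world xy & yaw for bar centre (cx,cy) plate, slant al"""
    w=TP+RP(TH)@(np.array([cx,cy])+RP(al)@np.array([0,G])); return w,al+TH
def frombar(G):
    o,p,R=st(); al=yawy(R)-TH; c=RP(-TH)@(p[:2]-TP)-RP(al)@np.array([0,G])
    x=RP(al)@[1,0]; yv=RP(al)@[0,1]
    heel=np.array([-21.6,105]); stop=np.array([-9,126])
    gap=(c-14*x-heel)@x-6; sg=(stop-c)@yv-6-120; ac=(stop-c)@x+14
    far=c+RP(al)@[14,-120]; frp=(np.array([20,-100])-c)@x-6-14
    print('bar c',c.round(1),'al',al.round(4),'heelgap',gap.round(1),'stopgap',sg.round(1),'across',ac.round(1),'far right',far.round(1),'frgap',frp.round(1),'Fplate',(RP(-TH)@o['ft_force'][:2]).round(1),'Fz',o['ft_force'][2].round(1),'M',np.round(o['moment'],2),'t',round(o['t'],2))
def slant(al,gap,stopgap):
    "bar centre for slant with given heel gap and stop gap"
    x=RP(al)@[1,0]; yv=RP(al)@[0,1]; heel=np.array([-21.6,105]); stop=np.array([-9,126])
    cx=heel@x+6+gap+14; cy=stop@yv-6-120-stopgap
    return cx*x+cy*yv
E
python3 - <<'E'
from h import *
plan([550.9,117.5,15],-0.059,1)
im=shot('wrist','w4'); frombar(0)
E
```

```text
p [550.  116.9  14.7] yawy -0.0594 t 4.25 F [ 0.4  0.2 -0.1] w 27.6
[0.7, 0.8, -0.3, -0.0019, 0.0005, -0.0004]
bar c [-94.  -44.9] al -0.1752 heelgap -65.2 stopgap 57.1 across 67.9 far right [-101.1 -165.5] frgap 101.8 Fplate [-0.6  0.9] Fz 0.5 M [-0.09  0.09  0.02] t 4.3
```

View pics/w4.png

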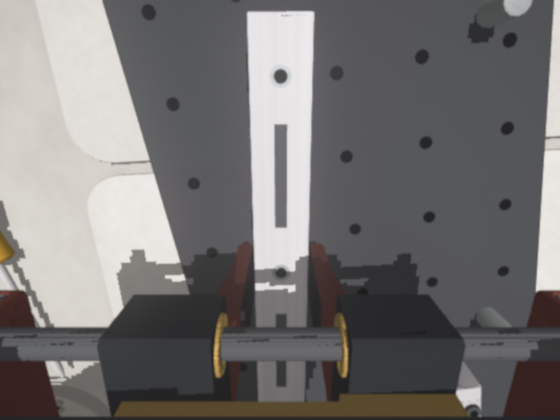

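The bar is gripped and centred between the fingers, with its left end at row 14. I'll use that row to fix where along the bar I'm holding it.

Run:
```python
from h import *
im=load('w4'); g=cv2.cvtColor(im['frame'],cv2.COLOR_RGB2GRAY).astype(int)
print(g[4:26,281].tolist(), g[100,240:320].tolist())
o,p,R=st()
for v in(10,12,14): 
  e=ray(im,281,v,26); print(v,e.round(1), 'end along from TCP',((e-p)[:2]@RP(yawy(R))[:,1]).round(1),'across',((e-p)[:2]@RP(yawy(R))[:,0]).round(1))
# path: planned waypoints
for a,gp,sg in((-.30,3,45),(-.30,3,4),(-.2,2,4),(-.2,2,0)):
  c=slant(a,gp,sg); print(a,gp,sg,'c',c.round(1),'tcp0',[q if np.isscalar(q) else q.round(1) for q in tobar(0,*c,a)])
  print('  far right', (c+RP(a)@[14,-120]).round(1),'leftnear',(c+RP(a)@[-14,120]).round(1))
```

```text
[93, 92, 93, 93, 94, 95, 112, 161, 209, 222, 214, 200, 216, 227, 229, 229, 229, 229, 230, 230, 230, 230] [96, 97, 97, 97, 98, 98, 97, 96, 114, 172, 216, 227, 229, 229, 229, 228, 228, 229, 228, 228, 228, 227, 228, 229, 230, 230, 230, 230, 229, 229, 229, 228, 228, 228, 227, 227, 228, 229, 230, 230, 230, 229, 229, 229, 229, 229, 230, 230, 230, 231, 231, 231, 231, 230, 230, 230, 230, 230, 230, 231, 232, 233, 234, 234, 234, 234, 234, 233, 232, 230, 226, 205, 150, 109, 98, 98, 97, 96, 96, 95]
10 [558.3 237.3  26. ] end along from TCP 120.7 across 1.1
12 [558.3 236.6  26. ] end along from TCP 120.0 across 1.1
14 [558.2 235.9  26. ] end along from TCP 119.3 across 1.1
-0.3 3 45 c [-43.1 -42.4] tcp0 [array([600.3, 125.2]), -0.18419999999999997]
  far right [ -65.2 -161.2] leftnear [-21.   76.3]
-0.3 3 4 c [-31.   -3.3] tcp0 [array([607.8, 165.5]), -0.18419999999999997]
  far right [ -53.1 -122. ] leftnear [ -8.9 115.5]
-0.2 2 4 c [-21.3  -4.2] tcp0 [array([617.5, 165.7]), -0.08420000000000001]
  far right [ -31.4 -124.5] leftnear [-11.2 116.2]
-0.2 2 0 c [-20.5  -0.2] tcp0 [array([617.9, 169.7]), -0.08420000000000001]
  far right [ -30.6 -120.6] leftnear [-10.4 120.2]
```

```bash
sed -i 's/np.array(\[638.2,172.3\])/np.array([637.3,172.3])/' h.py
python3 - <<'E'
from h import *
c=slant(-.3,3,45); w,y=tobar(0,*c,-.3)
plan([*w,17.5],y,8); frombar(0)
E
```

```text
p [550.  116.9  14.7] yawy -0.0594 t 4.3 F [-0.7  0.9  0.5] w 27.9
[1.4, 6.1, -0.4, -0.0002, 0.0001, 0.0156]
[1.5, 6.1, -0.4, -0.0002, 0.0001, 0.0156]
[1.6, 6.0, -0.4, -0.0002, 0.0001, 0.0156]
[1.7, 6.0, -0.4, -0.0002, 0.0001, 0.0156]
[1.8, 6.0, -0.4, -0.0002, 0.0001, 0.0156]
[1.9, 6.0, -0.3, -0.0002, 0.0001, 0.0156]
[2.0, 5.9, -0.3, -0.0002, 0.0001, 0.0156]
[2.1, 5.9, -0.3, -0.0002, 0.0001, 0.0156]
bar c [-93.1 -45. ] al -0.1752 heelgap -64.3 stopgap 57.0 across 67.0 far right [-100.2 -165.6] frgap 100.9 Fplate [-0.6  0.9] Fz 0.5 M [-0.09  0.09  0.02] t 4.3
```

Emit:
move_arm(deltas=[[0, 2, -1.5, 0, 0, 0.02], [1.5, 6, -0.8, 0, 0, 0.02], [1.6, 6, -0.4, 0, 0, 0.02], [1.7, 6, -0.2, 0, 0, 0.02], [0, 0, 0, 0, 0, 0]])

```text
t: 4.72
ee_pos: [571.7, 119.9, 17.0]
orientation: [-2.379, -2.049, 0.005]
ft_force: [1.0, 0.2, -2.4]
width: 27.4
```

Run:
```python
from h import *
c=slant(-.3,3,45); w,y=tobar(0,*c,-.3)
plan([*w,17],y,5); frombar(0)
```

```text
p [571.7 119.9  17. ] yawy -0.1485 t 4.72 F [ 1.   0.2 -2.4] w 27.4
[1.9, 5.3, -0.0, -0.0007, 0.0002, 0.0071]
[1.9, 5.3, -0.0, -0.0007, 0.0002, 0.0071]
[1.9, 5.3, -0.0, -0.0007, 0.0002, 0.0071]
[2.0, 5.3, -0.0, -0.0007, 0.0002, 0.0071]
[2.0, 5.3, -0.0, -0.0007, 0.0002, 0.0071]
bar c [-71.2 -44.5] al -0.2643 heelgap -28.8 stopgap 54.8 across 29.5 far right [ -89. -164.] frgap 82.5 Fplate [1.  0.1] Fz -2.4 M [-0.1   0.01 -0.04] t 4.72
```

Emit:
move_arm(deltas=[[1.9, 5.5, 0, -0.0007, 0, 0.0075], [1.9, 5.5, 0, -0.0007, 0, 0.0075], [1.9, 5.5, 0, -0.0007, 0, 0.0075], [1.9, 5, 0, -0.0007, 0, 0.0075], [0, 0, 0, 0, 0, 0]])

```text
t: 5.13
ee_pos: [597.0, 124.5, 16.5]
orientation: [2.414, 2.01, -0.002]
ft_force: [1.1, 0.5, -2.7]
width: 27.9
```

Run:
```python
from h import *
c=slant(-.3,3,40); w,y=tobar(0,*c,-.3)
plan([*w,15.2],y,2); frombar(0)
```

```text
p [597.  124.5  16.5] yawy -0.182 t 5.13 F [ 1.1  0.5 -2.7] w 27.9
[3.1, 1.1, 0.6, -0.0002, 0.0006, 0.0011]
[3.1, 1.1, 0.6, -0.0002, 0.0006, 0.0011]
bar c [-45.6 -42.9] al -0.2978 heelgap 0.5 stopgap 46.2 across -0.6 far right [ -67.4 -161.7] frgap 59.4 Fplate [1.1 0.3] Fz -2.7 M [-0.03  0.03 -0.01] t 5.13
```

Emit:
move_arm(deltas=[[2, 2.2, 0.7, 0, 0, 0.001], [2, 1, 0.6, 0, 0, 0.001], [0, 0, 0, 0, 0, 0], [0, 0, 0, 0, 0, 0]])

```text
t: 5.47
ee_pos: [601.1, 128.1, 14.7]
orientation: [2.416, 2.008, -0.003]
ft_force: [0.6, -1.3, -1.2]
width: 27.9
```

Run:
```python
from h import *
c=slant(-.3,3,30); w,y=tobar(0,*c,-.3)
plan([*w,15.2],y,2); frombar(0)
shot('wrist','w5'); shot('top','t5')
```

```text
p [601.1 128.1  14.7] yawy -0.1841 t 5.47 F [ 0.6 -1.3 -1.2] w 27.9
[5.9, -0.6, -0.2, -0.0005, 0.0008, 0.0]
[5.9, -0.6, -0.2, -0.0005, 0.0008, 0.0]
bar c [-41.  -39.7] al -0.2999 heelgap 4.2 stopgap 41.8 across -4.3 far right [ -63.1 -158.5] frgap 56.1 Fplate [ 0.4 -1.4] Fz -1.2 M [-0.23  0.06 -0.03] t 5.47
```

View pics/w5.png

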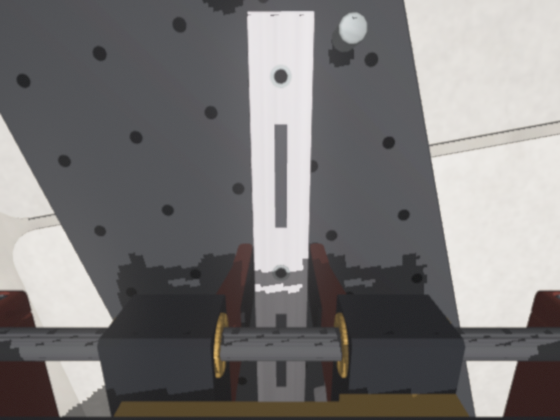

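Run:
```python
from meas import *
o=blobs('w5',{'fl':(352,28)},130,20)
im=load('w5'); p=RP(-TH)@(o['fl']-TP); print('fl plate',p)
for u,v in((248,13),(312.5,13)): print(RP(-TH)@(ray(im,u,v,26)[:2]-TP))
f=load('t5')['frame'][150:270,150:345,::-1]; cv2.imwrite('pics/t5c.png',cv2.resize(f,None,fx=4,fy=4,interpolation=cv2.INTER_CUBIC))
```

```text
w5 fl 352.6 27.4 R 16.0 [651. 234.]
fl plate [20.70337357 59.67076597]
[-17.65112652  78.43344364]
[ 7.68998523 70.57452739]
```

View pics/t5c.png

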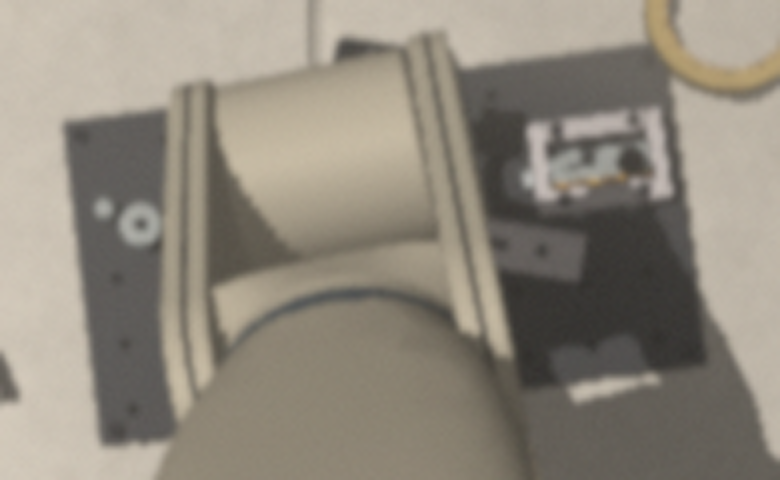

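Camera and model agree within 0.7 mm. Sliding in along the bar's axis now, under the head.

Emit:
move_arm(deltas=[[5, -0.5, -0.3, 0, 0, 0], [6, -0.5, -0.2, 0, 0, 0], [6, 0, 0, 0, 0, 0], [0, 0, 0, 0, 0, 0]])

```text
t: 5.9
ee_pos: [602.8, 146.4, 15.4]
orientation: [-2.417, -2.007, 0.004]
ft_force: [-0.1, 0.6, -3.5]
width: 27.5
```

Run:
```python
from h import *
c=slant(-.3,3,10); w,y=tobar(0,*c,-.3)
plan([*w,15.2],y,2); frombar(0)
```

```text
p [602.8 146.4  15.4] yawy -0.185 t 5.9 F [-0.1  0.6 -3.5] w 27.5
[6.8, 0.3, 0.1, -0.0009, 0.0008, -0.0004]
[6.8, 0.3, 0.1, -0.0009, 0.0008, -0.0004]
bar c [-37.3 -21.8] al -0.3008 heelgap 2.6 stopgap 23.5 across -2.7 far right [ -59.5 -140.5] frgap 57.9 Fplate [-0.   0.6] Fz -3.5 M [-0.09  0.07  0.04] t 5.9
```

Emit:
move_arm(deltas=[[4, 0.2, 0.2, 0, 0, 0], [4.5, 0.2, 0.2, 0, 0, 0], [4, 0.2, 0, 0, 0, 0], [0, 0, 0, 0, 0, 0]])

```text
t: 6.23
ee_pos: [605.9, 160.7, 14.9]
orientation: [-2.416, -2.008, 0.003]
ft_force: [0.1, -0.8, -2.7]
width: 27.8
```

Run:
```python
from h import *
c=slant(-.2,2,5); w,y=tobar(0,*c,-.2)
plan([*w,15.0],y,4); frombar(0)
```

```text
p [605.9 160.7  14.9] yawy -0.1838 t 6.23 F [ 0.1 -0.8 -2.7] w 27.8
[1.5, 2.4, -0.0, -0.0004, 0.0004, -0.0249]
[1.4, 2.5, -0.0, -0.0004, 0.0004, -0.0249]
[1.3, 2.5, -0.0, -0.0004, 0.0004, -0.0249]
[1.3, 2.5, -0.0, -0.0004, 0.0004, -0.0249]
bar c [-32.6  -7.9] al -0.2996 heelgap 2.8 stopgap 8.8 across -3.0 far right [ -54.6 -126.6] frgap 57.4 Fplate [ 0.  -0.8] Fz -2.7 M [-0.04  0.03  0.01] t 6.23
```

Emit:
move_arm(deltas=[[3, 0.5, 0, 0, 0, 0], [3, 1, 0, 0, 0, -0.02], [0.5, 2.5, 0, 0, 0, -0.025], [0.3, 2.5, 0, 0, 0, -0.025], [0, 0, 0, 0, 0, 0]])

```text
t: 6.65
ee_pos: [614.1, 167.5, 14.9]
orientation: [-2.337, -2.099, 0.004]
ft_force: [0.1, 0.1, -3.0]
width: 27.8
```

Run:
```python
from h import *
c=slant(-.2,2,1); w,y=tobar(0,*c,-.2)
plan([*w,15.0],y,3); frombar(0)
```

```text
p [614.1 167.5  14.9] yawy -0.107 t 6.65 F [ 0.1  0.1 -3. ] w 27.8
[0.5, 0.9, -0.0, -0.0006, 0.0005, -0.0076]
[0.5, 0.9, -0.0, -0.0006, 0.0005, -0.0076]
[0.5, 0.9, -0.0, -0.0006, 0.0005, -0.0076]
bar c [-23.6  -2. ] al -0.2228 heelgap 1.7 stopgap 2.1 across -0.1 far right [ -36.5 -122.2] frgap 44.2 Fplate [0.1 0.1] Fz -3.0 M [-0.04  0.05 -0.01] t 6.65
```

Now feeling for the end stop at a slant of about -0.21.

Emit:
move_arm(deltas=[[1, 0.4, 0, 0, 0, -0.008], [0.5, 0, 0.1, 0, 0, 0]])

```text
t: 6.82
ee_pos: [614.8, 169.0, 14.8]
orientation: [-2.328, -2.109, 0.004]
ft_force: [0.9, -2.5, -0.4]
width: 27.7
```

Emit:
move_arm(deltas=[[0.5, 0, 0, 0, 0, 0]])

```text
t: 6.9
ee_pos: [614.8, 169.1, 14.8]
orientation: [2.328, 2.109, -0.005]
ft_force: [-0.0, -4.9, -1.3]
width: 27.4
```

Run:
```python
from h import *
c=slant(-.2,2,0); w,y=tobar(0,*c,-.2)
plan([*w,15.0],y,1); frombar(0)
```

```text
p [614.8 169.1  14.8] yawy -0.0985 t 6.9 F [-0.  -4.9 -1.3] w 27.4
[0.8, 2.1, -0.2, -0.0019, 0.0023, -0.0143]
bar c [-22.8  -0.6] al -0.2143 heelgap 1.3 stopgap 0.6 across 0.5 far right [ -34.6 -120.8] frgap 42.9 Fplate [-0.6 -4.9] Fz -1.3 M [-0.91 -0.01 -0.  ] t 6.9
```

The end stop is felt: 4.9 N, 0.6 mm before the model said. Now the swing.

Run:
```python
from h import *
for a in(-.1,-.03):
  c=slant(a,1.5,1.0); w,y=tobar(0,*c,a); plan([*w,15.0],y,5)
```

```text
p [614.8 169.1  14.8] yawy -0.0985 t 6.9 F [-0.  -4.9 -1.3] w 27.4
[0.3, 2.4, -0.0, -0.0004, 0.0004, -0.0229]
[0.3, 2.4, -0.0, -0.0004, 0.0004, -0.0229]
[0.2, 2.4, -0.0, -0.0004, 0.0004, -0.0229]
[0.2, 2.4, -0.0, -0.0004, 0.0004, -0.0229]
[0.1, 2.4, -0.0, -0.0004, 0.0004, -0.0229]
p [614.8 169.1  14.8] yawy -0.0985 t 6.9 F [-0.  -4.9 -1.3] w 27.4
[0.7, 3.8, -0.1, -0.0004, 0.0004, -0.0369]
[0.6, 3.9, -0.1, -0.0004, 0.0004, -0.0369]
[0.4, 3.9, -0.0, -0.0004, 0.0004, -0.0369]
[0.3, 3.9, -0.0, -0.0004, 0.0004, -0.0369]
[0.1, 3.9, -0.0, -0.0004, 0.0004, -0.0369]
```

Emit:
move_arm(deltas=[[0, 2.2, 0, 0, 0, -0.02], [0.1, 2.4, 0, 0, 0, -0.023], [0.1, 2.4, 0, 0, 0, -0.023], [0.1, 2.4, 0, 0, 0, -0.023]])

```text
t: 7.23
ee_pos: [624.2, 169.0, 14.8]
orientation: [-2.224, -2.218, 0.005]
ft_force: [-0.1, -0.2, -2.9]
width: 27.7
```

Run:
```python
from h import *
frombar(0)
for a in(-.03,):
  c=slant(a,1.5,1.0); w,y=tobar(0,*c,a); plan([*w,15.0],y,4)
```

```text
bar c [-13.4  -1.8] al -0.1187 heelgap 0.8 stopgap 1.4 across 3.2 far right [ -13.7 -122.6] frgap 24.8 Fplate [-0.1 -0.2] Fz -2.9 M [-0.1   0.04  0.06] t 7.23
p [624.2 169.   14.8] yawy -0.0029 t 7.23 F [-0.1 -0.2 -2.9] w 27.7
[0.4, 2.5, -0.1, -0.0007, 0.0004, -0.0222]
[0.4, 2.5, -0.1, -0.0007, 0.0004, -0.0222]
[0.3, 2.5, -0.1, -0.0007, 0.0004, -0.0222]
[0.3, 2.5, -0.0, -0.0007, 0.0004, -0.0222]
```

Emit:
move_arm(deltas=[[0.3, 2.6, 0, 0, 0, -0.022], [0.4, 2.6, 0, 0, 0, -0.022], [0.3, 2.5, 0, 0, 0, -0.02]])

```text
t: 7.48
ee_pos: [632.7, 170.4, 14.8]
orientation: [-2.144, -2.295, 0.004]
ft_force: [-0.8, -1.2, -2.2]
width: 27.7
```

Run:
```python
from h import *
frombar(0)
for a in(-.01,):
  c=slant(a,1.5,0.8); w,y=tobar(0,*c,a); plan([*w,15.0],y,2)
```

```text
bar c [-4.8 -1.4] al -0.0478 heelgap 1.8 stopgap 1.0 across 3.7 far right [   3.4 -121.9] frgap 9.5 Fplate [-0.9 -1.1] Fz -2.2 M [-0.15  0.14 -0.02] t 7.48
p [632.7 170.4  14.8] yawy 0.068 t 7.48 F [-0.8 -1.2 -2.2] w 27.7
[0.3, 1.8, -0.1, -0.0014, 0.0005, -0.0189]
[0.3, 1.8, -0.1, -0.0014, 0.0005, -0.0189]
```

Emit:
move_arm(deltas=[[0.2, 1.3, 0, 0, 0, -0.015], [0.1, 1, 0, 0, 0, -0.01]])

```text
t: 7.65
ee_pos: [635.6, 171.1, 14.8]
orientation: [-2.111, -2.325, 0.004]
ft_force: [-0.3, -0.9, -0.4]
width: 28.3
```

Run:
```python
from h import *
frombar(0)
for a in(-.0,):
  c=slant(a,1.5,0.8); w,y=tobar(0,*c,a); plan([*w,15.0],y,2)
```

```text
bar c [-1.8 -1. ] al -0.0192 heelgap 1.8 stopgap 0.9 across 4.4 far right [   9.8 -121.3] frgap 3.7 Fplate [-0.4 -0.9] Fz -0.4 M [-0.07  0.25 -0.1 ] t 7.65
p [635.6 171.1  14.8] yawy 0.0966 t 7.65 F [-0.3 -0.9 -0.4] w 28.3
[0.1, 0.9, -0.1, -0.0013, 0.0003, -0.0096]
[0.1, 0.9, -0.1, -0.0013, 0.0003, -0.0096]
```

Emit:
move_arm(deltas=[[0, 0.6, 0, 0, 0, -0.007]])

```text
t: 7.73
ee_pos: [636.3, 171.2, 14.8]
orientation: [-2.101, -2.334, 0.004]
ft_force: [-1.5, -1.0, -1.3]
width: 27.9
```

Emit:
move_arm(deltas=[[0, 0.5, 0, 0, 0, -0.006]])

```text
t: 7.82
ee_pos: [636.8, 171.3, 14.8]
orientation: [-2.093, -2.341, 0.004]
ft_force: [0.1, -0.1, -1.1]
width: 27.7
```

Run:
```python
from h import *
frombar(0)
shot('wrist','w6')
```

```text
bar c [-0.6 -0.9] al -0.0045 heelgap 1.5 stopgap 0.9 across 5.0 far right [  12.9 -121. ] frgap 1.0 Fplate [ 0.1 -0.1] Fz -1.1 M [-0.1   0.13 -0.02] t 7.82
```

View pics/w6.png

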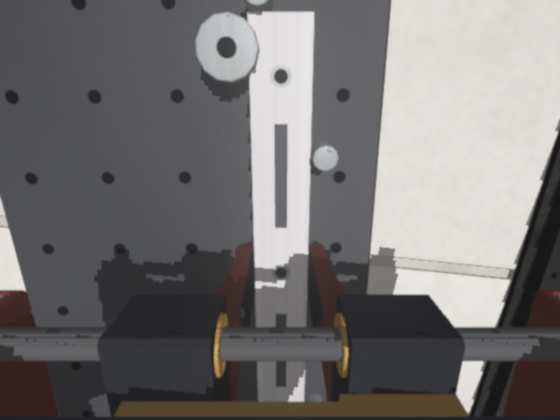

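The bar is under the head (226,47), its end is at the stop (257,0), and the left fence pin (325,157) is just clear of the far edge. I'll keep feeling for the right pin.

Emit:
move_arm(deltas=[[0, 0.4, 0, 0, 0, -0.005]])

```text
t: 7.95
ee_pos: [637.2, 171.3, 14.8]
orientation: [-2.087, -2.346, 0.004]
ft_force: [-1.9, -1.2, -0.9]
width: 28.0
```

Emit:
move_arm(deltas=[[0, 0.4, 0, 0, 0, -0.005]])

```text
t: 8.03
ee_pos: [637.2, 171.3, 14.8]
orientation: [-2.081, -2.351, 0.005]
ft_force: [-2.2, -0.6, 0.8]
width: 27.8
```

Run:
```python
from h import *
frombar(0)
```

```text
bar c [-0.2 -1. ] al 0.0061 heelgap 0.8 stopgap 1.0 across 5.9 far right [  14.6 -120.9] frgap -0.4 Fplate [-2.3 -0.4] Fz 0.8 M [-0.16  0.43 -0.34] t 8.03
```

The right pin is felt: about 3 N, with a moment of -0.34 Nm. Next I'll close the last fraction onto the end stop.

Emit:
move_arm(deltas=[[0.5, 0, 0, 0, 0, 0]])

```text
t: 8.12
ee_pos: [637.0, 171.5, 14.8]
orientation: [-2.081, -2.351, 0.005]
ft_force: [-0.7, -2.4, -1.6]
width: 27.8
```

Emit:
move_arm(deltas=[[0.5, 0, 0, 0, 0, 0]])

```text
t: 8.2
ee_pos: [637.0, 171.6, 14.8]
orientation: [-2.081, -2.351, 0.006]
ft_force: [0.5, -3.5, -1.7]
width: 27.8
```

Run:
```python
from h import *
frombar(0)
```

```text
bar c [-0.4 -0.6] al 0.006 heelgap 0.6 stopgap 0.7 across 6.1 far right [  14.3 -120.5] frgap -0.2 Fplate [ 0.1 -3.5] Fz -1.7 M [-0.73 -0.01 -0.23] t 8.2
```

Emit:
move_arm(deltas=[[0.2, 0.4, 0.2, 0, 0, -0.003]])

```text
t: 8.28
ee_pos: [637.0, 171.6, 14.8]
orientation: [-2.078, -2.354, 0.007]
ft_force: [-4.6, -2.0, 5.7]
width: 27.8
```

Run:
```python
from h import *
frombar(0)
shot('scene','s6');f=load('s6')['frame'][170:260,200:350,::-1]; cv2.imwrite('pics/s6c.png',cv2.resize(f,None,fx=5,fy=5,interpolation=cv2.INTER_CUBIC))
```

```text
bar c [-0.4 -0.6] al 0.0086 heelgap 0.3 stopgap 0.7 across 6.5 far right [  14.7 -120.5] frgap -0.5 Fplate [-4.8 -1.5] Fz 5.7 M [-0.41  0.81 -0.33] t 8.28
```

View pics/s6c.png

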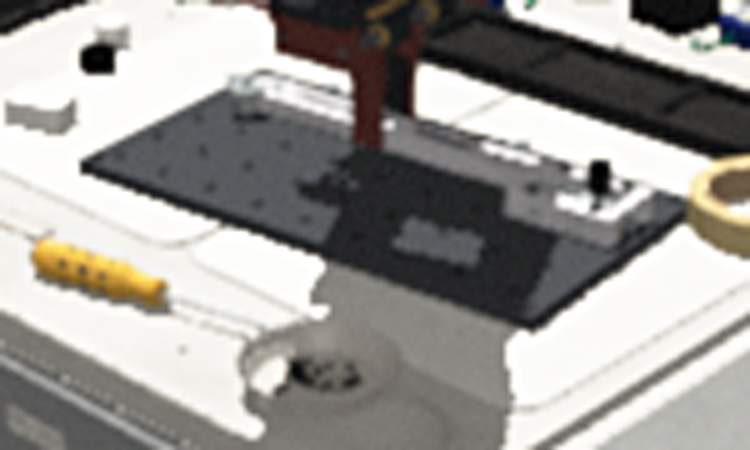

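The bar is in line and touching both stops. I'm releasing and lifting straight up.

Emit:
move_arm(deltas=[[0, 0, 0, 0, 0, 0], [0, 0, -0.5, 0, 0, 0], [0, 0, -0.5, 0, 0, 0], [0, 0, 0, 0, 0, 0]], hand=-0.2)

```text
t: 8.67
ee_pos: [639.1, 172.8, 16.8]
orientation: [2.077, 2.357, -0.0]
ft_force: [-0.1, -0.1, -0.2]
width: 50.7
```

Emit:
move_arm(deltas=[[0, 0, -10, 0, 0, 0], [0, 0, -20, 0, 0, 0], [0, 0, -20, 0, 0, 0], [0, 0, -20, 0, 0, 0], [0, 0, -20, 0, 0, 0]])

```text
t: 9.08
ee_pos: [636.7, 172.9, 107.5]
orientation: [-2.074, -2.355, 0.009]
ft_force: [-0.4, -0.8, -0.4]
width: 52.5
```

Run:
```python
from h import *
frombar(0)
im=shot('wrist','w7'); shot('top','t7')
c=load('t7')['frame'][150:270,150:345,::-1]; cv2.imwrite('pics/t7c.png',cv2.resize(c,None,fx=4,fy=4,interpolation=cv2.INTER_CUBIC))
plan([637,140,190],.1158,4)
```

```text
bar c [-0.5  0.6] al 0.0111 heelgap -0.1 stopgap -0.5 across 6.9 far right [  14.8 -119.2] frgap -0.6 Fplate [-0.5 -0.8] Fz -0.4 M [-0.12  0.08 -0.04] t 9.08
p [639.5 173.6 110.5] yawy 0.1269 t 9.18 F [0.8 0.  0.3] w 52.2
[-8.2, -1.7, -19.9, 0.0, 0.0, 0.0028]
[-8.2, -1.6, -19.9, 0.0, 0.0, 0.0028]
[-8.3, -1.6, -19.9, 0.0, 0.0, 0.0028]
[-8.3, -1.6, -19.9, 0.0, 0.0, 0.0028]
```

View pics/w7.png

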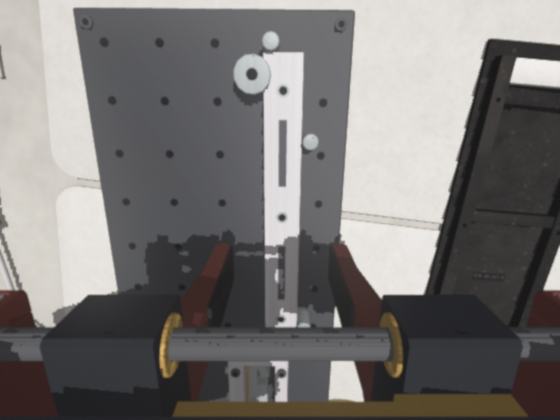

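View pics/t7c.png

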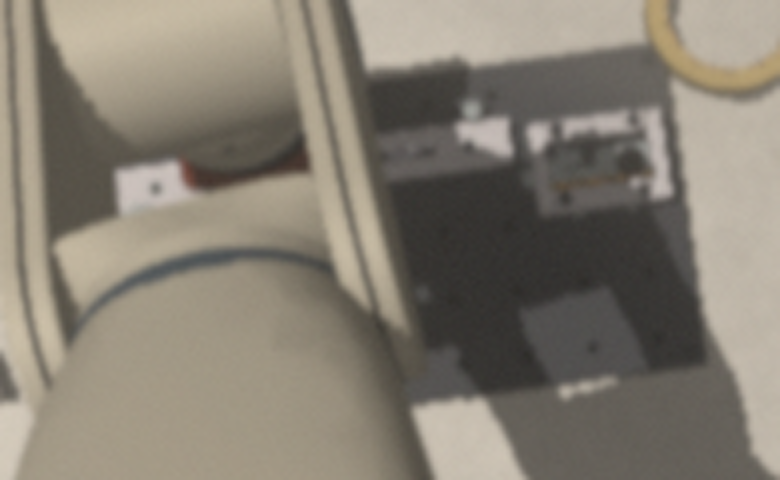

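The bar lies along the plate, with its left end at the stop (271,40) and its far edge along the left fence pin (311,142). Next I'll locate the knob.

Run:
```python
from h import *
im=load('top0'); g=cv2.cvtColor(im['frame'],cv2.COLOR_RGB2GRAY)
c=cv2.resize(g[180:200,298:318],None,fx=8,fy=8,interpolation=cv2.INTER_CUBIC); m=(c<60).astype(np.uint8)
for cs in cv2.findContours(m,0,2)[0]:
    if cv2.contourArea(cs)>200:
        (x,y),R=cv2.minEnclosingCircle(cs); u,v=298+x/8-.5+.06,180+y/8-.5+.06; print(u,v,R/8,(RP(-TH)@(ray(im,u,v,58)[:2]-TP)).round(1))
o,p,R=st()
w=TP+RP(TH)@[-23.5,-223]; print('start',w)
plan([*w,90],TH,8)
```

```text
start [639.72311221 -51.92171734]
p [639.5 173.6 110.5] yawy 0.1269 t 9.18 F [0.8 0.  0.3] w 52.2
[-28.0, -3.5, 2.6, 0.0, 0.0, 0.0014]
[-28.0, -3.5, 2.6, 0.0, 0.0, 0.0014]
[-28.0, -3.5, 2.6, 0.0, 0.0, 0.0014]
[-28.0, -3.4, 2.6, 0.0, 0.0, 0.0014]
[-28.0, -3.4, 2.6, 0.0, 0.0, 0.0014]
[-28.0, -3.3, 2.6, 0.0, 0.0, 0.0014]
[-28.0, -3.3, 2.6, 0.0, 0.0, 0.0014]
[-28.0, -3.3, 2.6, 0.0, 0.0, 0.0014]
```

Emit:
move_arm(deltas=[[-28, -3.5, 0, 0, 0, 0], [-28, -3.5, 0, 0, 0, 0], [-28, -3.5, 0, 0, 0, 0], [-28, -3.5, 0, 0, 0, 0], [-28, -3.5, 0, 0, 0, 0]], hand=1)

```text
t: 9.6
ee_pos: [640.6, 34.4, 110.9]
orientation: [2.063, 2.366, 0.007]
ft_force: [-0.1, 0.2, -0.5]
width: 22.7
```

Emit:
move_arm(deltas=[[-28, -3.5, 0, 0, 0, 0], [-28, -3.5, 0, 0, 0, 0], [-25, -3.5, 0, 0, 0, 0], [0, 0, 0, 0, 0, 0]])

```text
t: 9.93
ee_pos: [639.6, -55.3, 108.5]
orientation: [2.067, 2.364, 0.004]
ft_force: [-0.2, 0.2, -1.1]
width: 0.4
```

Run:
```python
from h import *
shot('wrist','w8')
w=TP+RP(TH)@[-23.5,-223]
plan([*w,60],TH,3)
```

```text
p [639.4 -53.6 108.4] yawy 0.1339 t 9.98 F [-0.1  0.1 -0.5] w 0.2
[0.5, 0.1, 16.1, 0.0009, -0.0006, 0.006]
[0.5, 0.1, 16.1, 0.0009, -0.0006, 0.006]
[0.5, 0.1, 16.1, 0.0009, -0.0006, 0.006]
```

View pics/w8.png

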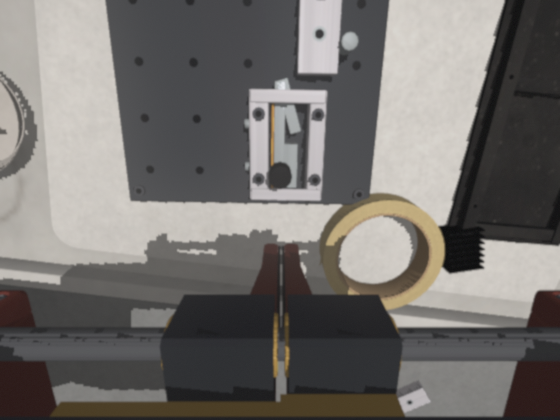

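The view shows the bar's right end against the right pin (349,41), the wedge nose at (283,85), and the knob at (279,175) ahead of the shut fingers. I'll measure the knob and the right-end gap.

Run:
```python
from h import *
im=load('w8')
P=lambda u,v,z:(RP(-TH)@(ray(im,u,v,z)[:2]-TP)).round(1)
print('knob',P(279.5,175,58),'pin',P(349,41,32),'bar end corners',P(298,74,26),P(339,73,26),'tape left edge',P(321,250,20),'guide low edge',P(285,200,33))
g=cv2.cvtColor(im['frame'],cv2.COLOR_RGB2GRAY); print(g[60,290:360].tolist())
```

```text
knob [ -24.3 -186.9] pin [  20.7 -100.7] bar end corners [ -12.3 -121.1] [  16.5 -120. ] tape left edge [  12.  -258.4] guide low edge [ -19.7 -211.3]
[80, 79, 80, 80, 76, 65, 65, 103, 162, 201, 212, 212, 210, 205, 203, 203, 202, 201, 200, 200, 201, 202, 204, 206, 207, 208, 208, 208, 208, 210, 209, 208, 209, 210, 209, 207, 208, 208, 207, 205, 204, 204, 205, 206, 205, 204, 201, 185, 131, 73, 52, 51, 49, 53, 62, 66, 69, 74, 78, 77, 78, 78, 77, 76, 75, 71, 69, 70, 71, 74]
```

Run:
```python
from h import *
w=TP+RP(TH)@[-24.5,-221]
plan([*w,41],TH,4)
```

```text
p [639.4 -53.6 108.4] yawy 0.1339 t 9.98 F [-0.1  0.1 -0.5] w 0.2
[0.9, -0.2, 16.8, 0.0006, -0.0004, 0.0045]
[0.9, -0.2, 16.8, 0.0006, -0.0004, 0.0045]
[0.9, -0.1, 16.8, 0.0006, -0.0004, 0.0045]
[0.9, -0.1, 16.8, 0.0006, -0.0004, 0.0045]
```

Emit:
move_arm(deltas=[[0.5, 0, 18, 0.0006, 0, 0.0045], [0.5, 0, 18, 0.0006, 0, 0.0045], [0.5, 0, 15, 0.0006, 0, 0.0045], [0.5, 0, 10, 0, 0, 0.0045], [0, 0, 0, 0, 0, 0]])

```text
t: 10.4
ee_pos: [639.7, -47.6, 44.7]
orientation: [-2.09, -2.345, -0.006]
ft_force: [-0.8, 0.1, -0.1]
width: 0.8
```

Run:
```python
from h import *
o,p,R=st(); print('plate tcp',RP(-TH)@(p[:2]-TP))
w=TP+RP(TH)@[-24.5,-208]
plan([*w,41],TH,4)
```

```text
plate tcp [ -23.04037289 -218.74958128]
p [639.7 -47.6  44.7] yawy 0.1149 t 10.4 F [-0.8  0.1 -0.1] w 0.8
[2.7, -0.4, 0.9, 0.0006, -0.0007, -0.0002]
[2.7, -0.4, 0.9, 0.0006, -0.0007, -0.0002]
[2.7, -0.4, 0.9, 0.0006, -0.0007, -0.0002]
[2.7, -0.4, 0.9, 0.0006, -0.0007, -0.0002]
```

Emit:
move_arm(deltas=[[2.7, -0.5, 1, 0, 0, 0], [2.7, -0.5, 0.8, 0, 0, 0], [2.7, -0.4, 0.5, 0, 0, 0]])

```text
t: 10.65
ee_pos: [637.4, -37.5, 42.4]
orientation: [-2.088, -2.346, -0.006]
ft_force: [-0.7, -0.4, 0.1]
width: 0.5
```

Emit:
move_arm(deltas=[[1.5, 0, 0, 0, 0, 0], [1.5, 0, 0, 0, 0, 0]])

```text
t: 10.82
ee_pos: [637.3, -33.7, 43.4]
orientation: [2.087, 2.348, 0.006]
ft_force: [-0.3, -1.7, -0.6]
width: -0.1
```

Run:
```python
from h import *
o,p,R=st(); print('plate tcp',RP(-TH)@(p[:2]-TP),'F',RP(-TH)@o['ft_force'][:2],p[2],yawy(R)-TH)
shot('wrist','w9')
```

```text
plate tcp [ -23.83246659 -204.66079673] F [-0.47476659 -1.61083627] 43.358828395605954 0.0021173002381274647
```

View pics/w9.png

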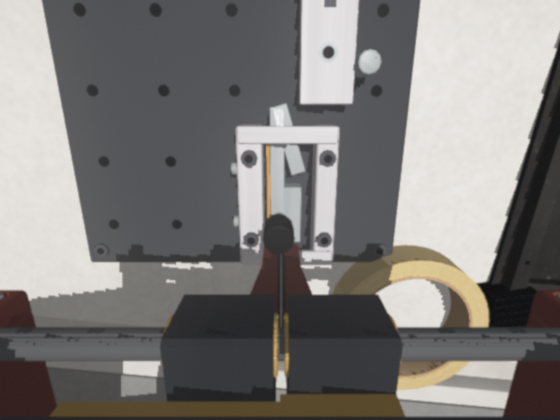

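The fingers are centred on the knob (278,233) and in contact at 1.6 N. Pushing in small steps and watching the force.

Emit:
move_arm(deltas=[[2, 0, 0, 0, 0, 0], [2, 0, 0, 0, 0, 0], [1.5, 0, 0.2, 0, 0, 0]])

```text
t: 11.12
ee_pos: [636.8, -28.2, 44.1]
orientation: [2.086, 2.347, 0.007]
ft_force: [-0.0, -1.1, -1.3]
width: 0.7
```

Emit:
move_arm(deltas=[[1.5, 0, 0, 0, 0, 0], [1.5, 0, 0.2, 0, 0, 0]])

```text
t: 11.28
ee_pos: [636.4, -25.2, 44.1]
orientation: [2.086, 2.347, 0.007]
ft_force: [-0.9, -1.3, -0.0]
width: 0.4
```

Emit:
move_arm(deltas=[[1.5, 0, 0, 0, 0, 0]])

```text
t: 11.37
ee_pos: [636.3, -23.6, 44.1]
orientation: [2.086, 2.347, 0.007]
ft_force: [-0.9, -0.5, 0.2]
width: 0.1
```

Emit:
move_arm(deltas=[[1.2, 0, 0, 0, 0, 0]])

```text
t: 11.45
ee_pos: [636.1, -22.3, 44.2]
orientation: [2.086, 2.347, 0.007]
ft_force: [-0.6, -1.6, -0.5]
width: 0.5
```

Emit:
move_arm(deltas=[[1.2, 0, 0.3, 0, 0, 0], [1.2, 0, 0, 0, 0, 0]])

```text
t: 11.62
ee_pos: [635.9, -19.7, 44.0]
orientation: [2.086, 2.347, 0.007]
ft_force: [-0.6, -2.4, 0.7]
width: 0.5
```

Emit:
move_arm(deltas=[[1.2, 0, 0.3, 0, 0, 0], [1, 0, 0, 0, 0, 0]])

```text
t: 11.78
ee_pos: [635.6, -17.2, 43.9]
orientation: [2.086, 2.347, 0.007]
ft_force: [-1.4, -2.5, -0.3]
width: 0.8
```

Emit:
move_arm(deltas=[[1, 0, 0.3, 0, 0, 0]])

```text
t: 11.87
ee_pos: [635.6, -16.1, 43.7]
orientation: [2.086, 2.347, 0.007]
ft_force: [-0.7, -0.9, 2.0]
width: 0.1
```

Emit:
move_arm(deltas=[[1, 0, 0, 0, 0, 0]])

```text
t: 11.95
ee_pos: [635.5, -15.0, 43.8]
orientation: [2.086, 2.347, 0.007]
ft_force: [-1.1, -1.5, 0.7]
width: 0.2
```

Travel is now about 24 mm and only drag is felt. Continuing.

Emit:
move_arm(deltas=[[1, 0, 0.2, 0, 0, 0], [1, 0, 0, 0, 0, 0]])

```text
t: 12.12
ee_pos: [635.4, -12.8, 43.7]
orientation: [2.086, 2.346, 0.007]
ft_force: [-1.1, -1.5, 0.1]
width: 0.4
```

Emit:
move_arm(deltas=[[1, 0, 0.2, 0, 0, 0]])

```text
t: 12.2
ee_pos: [635.3, -11.7, 43.5]
orientation: [2.086, 2.346, 0.007]
ft_force: [-0.0, -1.9, 1.4]
width: 0.3
```

Emit:
move_arm(deltas=[[1, 0, 0, 0, 0, 0]])

```text
t: 12.28
ee_pos: [635.3, -10.6, 43.5]
orientation: [2.086, 2.346, 0.008]
ft_force: [-0.9, -3.4, 1.0]
width: 0.4
```

Run:
```python
from h import *
o,p,R=st(); print('plate tcp',RP(-TH)@(p[:2]-TP),'F',RP(-TH)@o['ft_force'][:2],p[2],yawy(R)-TH)
shot('wrist','w10')
```

```text
plate tcp [ -23.16861459 -181.4740542 ] F [-1.29619554 -3.25899991] 43.51209712244351 0.0014452900345620218
```

View pics/w10.png

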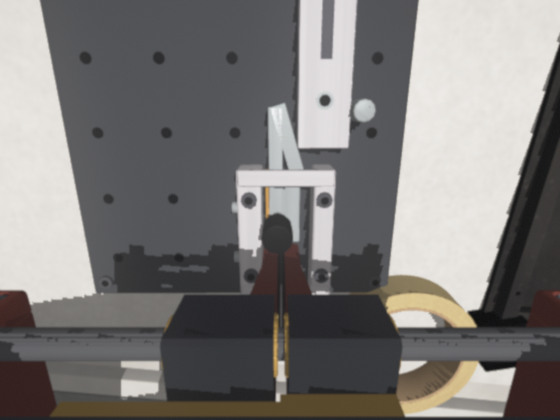

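The nose (277,106) has passed behind the bar's near edge, and its taper is meeting the corner at (298,148). Force is starting to rise, so I'm using finer steps.

Emit:
move_arm(deltas=[[0.8, 0, 0.2, 0, 0, 0]])

```text
t: 12.42
ee_pos: [635.2, -9.7, 43.4]
orientation: [2.086, 2.346, 0.008]
ft_force: [-0.6, -2.4, 1.3]
width: 0.2
```

Emit:
move_arm(deltas=[[0.7, 0, 0, 0, 0, 0]])

```text
t: 12.5
ee_pos: [635.2, -9.1, 43.4]
orientation: [2.085, 2.346, 0.007]
ft_force: [-1.5, -3.5, 1.8]
width: 0.1
```

Emit:
move_arm(deltas=[[0.7, 0, 0, 0, 0, 0]])

```text
t: 12.58
ee_pos: [635.1, -8.7, 43.4]
orientation: [2.085, 2.346, 0.007]
ft_force: [-1.1, -5.3, 0.8]
width: 0.7
```

Emit:
move_arm(deltas=[[0.7, 0, 0.1, 0, 0, 0]])

```text
t: 12.67
ee_pos: [635.1, -8.5, 43.4]
orientation: [2.084, 2.346, 0.006]
ft_force: [-1.3, -6.1, 1.2]
width: 0.1
```

Emit:
move_arm(deltas=[[0.9, 0, 0, 0, 0, 0]])

```text
t: 12.75
ee_pos: [635.0, -8.3, 43.4]
orientation: [2.084, 2.346, 0.005]
ft_force: [-0.5, -6.8, 0.6]
width: 0.3
```

Emit:
move_arm(deltas=[[1.1, 0, 0, 0, 0, 0]])

```text
t: 12.83
ee_pos: [635.0, -8.0, 43.5]
orientation: [2.083, 2.345, 0.004]
ft_force: [-0.7, -7.4, -0.2]
width: 0.4
```

Emit:
move_arm(deltas=[[1.2, 0, 0, 0, 0, 0]])

```text
t: 12.92
ee_pos: [635.0, -7.8, 43.5]
orientation: [2.081, 2.345, 0.003]
ft_force: [0.2, -8.7, -0.2]
width: 0.4
```

Emit:
move_arm(deltas=[[1.3, 0, 0, 0, 0, 0]])

```text
t: 13.0
ee_pos: [635.0, -7.6, 43.5]
orientation: [2.08, 2.344, 0.001]
ft_force: [-0.4, -9.3, 1.2]
width: 0.8
```

Emit:
move_arm(deltas=[[1.4, 0, 0, 0, 0, 0]])

```text
t: 13.08
ee_pos: [635.0, -7.5, 43.6]
orientation: [2.079, 2.343, -0.0]
ft_force: [-0.4, -10.1, 0.7]
width: 0.5
```

Run:
```python
from h import *
o,p,R=st(); print('plate tcp',RP(-TH)@(p[:2]-TP),'F',RP(-TH)@o['ft_force'][:2],p[2],yawy(R)-TH)
im=shot('wrist','w11')
c=im['frame'][60:300,180:420,::-1]; cv2.imwrite('pics/w11c.png',cv2.resize(c,None,fx=2.5,fy=2.5,interpolation=cv2.INTER_CUBIC))
o=ctrl.get_obs(); print(o['ft_force'])
```

```text
plate tcp [ -23.09175513 -178.36897201] F [-1.57701611 -9.95494184] 43.57734480746317 0.0037180708458286887
[-0.63233499 -8.82038296  0.63516807]
```

View pics/w11c.png

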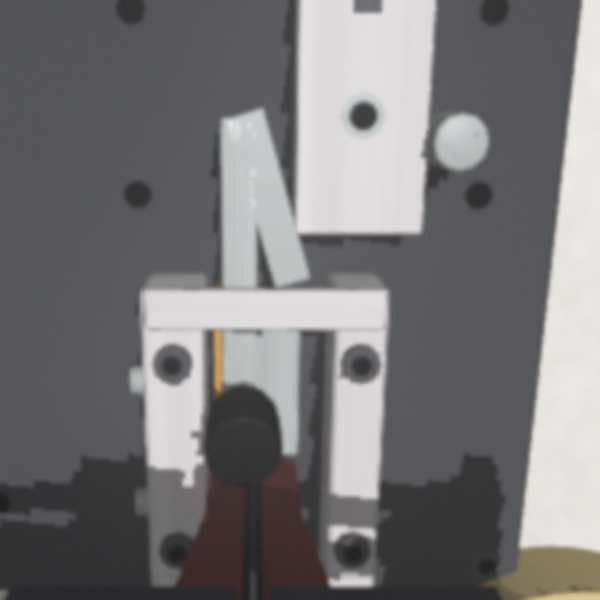

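Emit:
move_arm(deltas=[[1.5, 0, 0, 0, 0, 0]])

```text
t: 13.22
ee_pos: [634.9, -7.4, 43.6]
orientation: [2.078, 2.343, -0.002]
ft_force: [-0.2, -9.8, 0.3]
width: 0.6
```

The wedge is snug: about 10 N with almost no further advance. I'll back off, rise and check.

Emit:
move_arm(deltas=[[-4, 0, 0, 0, 0, 0], [-8, 0, 0, 0, 0, 0], [-8, 0, -10, 0, 0, 0], [0, 0, -35, 0, 0, 0], [0, 0, -35, 0, 0, 0]])

```text
t: 13.63
ee_pos: [632.2, -27.8, 118.9]
orientation: [-2.084, -2.348, 0.013]
ft_force: [0.4, 0.5, 0.5]
width: 0.2
```

Emit:
move_arm(deltas=[[0, 0, -30, 0, 0, 0], [25, 0, -20, 0, 0, 0], [35, 0, -10, 0, 0, 0], [35, 0, 0, 0, 0, 0], [35, 0, 0, 0, 0, 0]])

```text
t: 14.05
ee_pos: [623.6, 97.2, 194.3]
orientation: [2.094, 2.33, 0.008]
ft_force: [-0.3, -0.2, 0.9]
width: 0.4
```

Emit:
move_arm(deltas=[[35, 0, 0, 0, 0, 0], [15, 0, 0, 0, 0, 0], [0, 0, 0, 0, 0, 0], [0, 0, 0, 0, 0, 0]])

```text
t: 14.38
ee_pos: [618.5, 154.7, 199.4]
orientation: [2.087, 2.334, 0.019]
ft_force: [0.3, -0.5, -0.8]
width: 0.1
```

Run:
```python
from h import *
o,p,R=st();print(p,o['t'])
im=shot('wrist','w12'); cv2.imwrite('pics/w12b.png',cv2.resize(im['frame'][:,:,::-1],(800,600)))
shot('top','t12')
```

```text
[618.4870298  154.67660106 199.36221824] 14.3833
```

View pics/w12b.png

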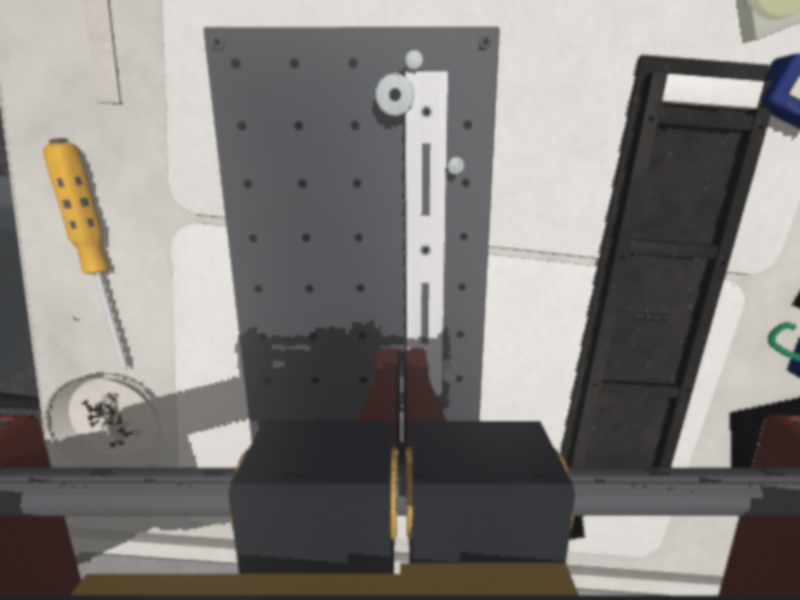

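View pics/t12.png

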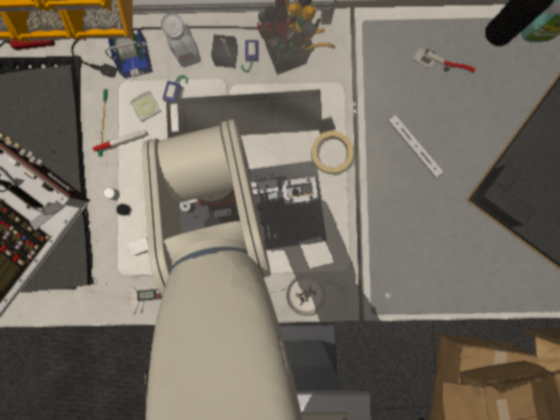

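Run:
```python
from meas import *
o=blobs('w12',{'heel':(276,66),'stop':(290,41),'fl':(319,116)},130,9);th,t=fit(o)
im=load('w12'); g=cv2.cvtColor(im['frame'],cv2.COLOR_RGB2GRAY).astype(int)
P=lambda u,v,z:(RP(-th)@(ray(im,u,v,z)[:2]-t)).round(1)
print(g[45:56,305].tolist(),g[150,278:318].tolist(),g[210,278:318].tolist())
def edge(a,lo,up):
    th_=150; i=np.where((a[:-1]<th_)!=(a[1:]<th_))[0]; return [k+(th_-a[k])/(a[k+1]-a[k]) for k in i]
v=45+edge(g[45:60,306],0,0)[0]; print('left end',P(306,v,26))
for r in(130,150,190,225):
    e=edge(g[r,270:325],0,0); print(r,'near',P(270+e[0],r,26),'far',P(270+e[-1],r,26))
```

```text
w12 heel 277.6 65.8 R 17.8 [606.2 273.9]
w12 stop 289.5 41.0 R 7.0 [614.8 296.2]
w12 fl 315.9 115.6 R 10.6 [648.4 233.5]
yaw 0.0778 t [634.2 171.5] res [[1.7, -0.6], [-0.6, -0.1], [-1.0, 0.7]]
[107, 107, 106, 110, 138, 192, 219, 223, 223, 223, 223] [97, 97, 93, 81, 71, 92, 150, 201, 217, 218, 218, 217, 218, 218, 218, 215, 195, 161, 142, 139, 138, 141, 164, 202, 217, 220, 221, 221, 221, 222, 222, 220, 211, 162, 117, 103, 103, 103, 103, 102] [92, 92, 92, 91, 87, 83, 130, 199, 219, 219, 217, 216, 216, 216, 216, 211, 178, 131, 104, 100, 101, 131, 189, 215, 220, 220, 220, 218, 219, 219, 217, 205, 157, 111, 98, 97, 98, 98, 99, 99]
left end [  6.4 120.6]
130 near [-12.   45.6] far [16.4 46.5]
150 near [-11.   25.5] far [17.2 26.4]
190 near [ -9.3 -16.8] far [ 18.8 -16. ]
225 near [ -7.6 -56.6] far [ 20.5 -55.9]
```

The blob windows merged with the bar, so that fit is not valid. I'll use the earlier plate fit from the clean wrist view instead.

Run:
```python
from meas import *
im=load('w12'); g=cv2.cvtColor(im['frame'],cv2.COLOR_RGB2GRAY).astype(int)
th,t=0.1158,np.array([638.2,172.3])
P=lambda u,v,z:(RP(-th)@(ray(im,u,v,z)[:2]-t)).round(1)
def edge(a): 
    i=np.where((a[:-1]<150)!=(a[1:]<150))[0]; return [k+(150-a[k])/(a[k+1]-a[k]) for k in i]
print('stop',P(289.5,41,32),'left end',P(306,45+edge(g[45:60,306])[0],26))
for r in(130,150,190,225):
    e=edge(g[r,270:325]); print(r,'near',P(270+e[0],r,26),'far',P(270+e[-1],r,26))
im=load('w11'); print('w11 pin',P(180+462/2.5,60+142/2.5,32),'bar right near/far',P(180+298/2.5,60+232/2.5,26),P(180+422/2.5,60+233/2.5,26))
```

```text
stop [ -9.  125.8] left end [  6.9 119.9]
130 near [-14.3  45.6] far [14.  45.5]
150 near [-14.1  25.6] far [14.1 25.4]
190 near [-14.  -16.8] far [ 14.1 -17.1]
225 near [-13.8 -56.7] far [ 14.2 -57. ]
w11 pin [  20.3 -100.4] bar right near/far [ -12.8 -119.9] [  14.6 -120. ]
```

Run:
```python
from h import *
f=load('t12')['frame'][160:220,240:330,::-1]; cv2.imwrite('pics/t12c.png',cv2.resize(f,None,fx=8,fy=8,interpolation=cv2.INTER_CUBIC))
```

```text
(no output)
```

View pics/t12c.png

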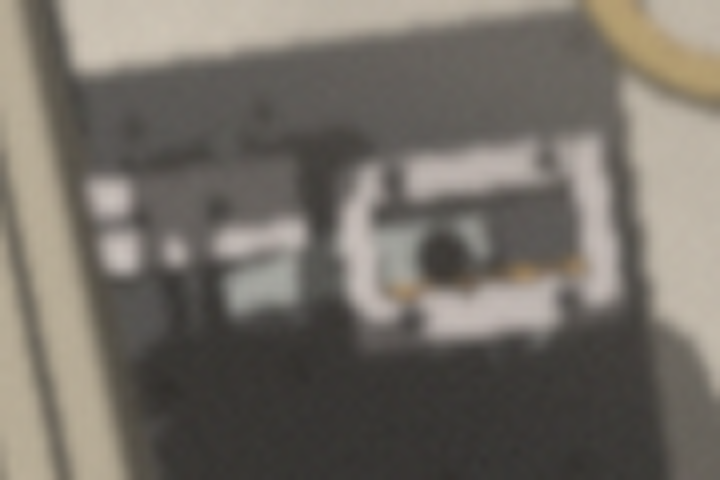

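The wedge nose (265,285) is in behind the bar's near edge and the knob (443,255) has stayed forward. Handing in.

Run:
```python
from h import *
print(ctrl.close_job())
```

```text
the job is handed in; nothing more can be done
None
```

I loaded the bar in the order asked and handed the job in at about 14.4 s.

**What I did:**
- **Slide:** I slid the 240 x 28 mm bar in under the heel post's head at about -0.30 rad. The end stop was felt at 4.9 N, with the bar still slanting about -0.21 rad.
- **Swing:** I swung the bar into line until the right pin was felt at about 3 to 5 N, then nudged it back onto the end stop at about 3.5 N and released it.
- **Wedge:** I pushed the knob along until the last two readings were about 10 N with only 0.1 mm more movement, then backed the arm well clear.

**Last checks, in the plate's frame:**
- **Left end:** it lies at y = 119.9 mm, where 120 is home.
- **Edges:** the near edge is between x = -13.8 and -14.3 mm and the far edge between +14.0 and +14.2 mm. These cover only the left and middle of the bar, as the right end was hidden in that view.
- **Right end:** it lies at y = -120, measured while the wedge was still being pushed. Its near corner there read x = -12.8 mm where -14 is home; this was a hand-picked point, while the far corner read +14.6.
- **Wedge:** from above, the nose was still in behind the bar after the arm left.
- **Other things:** none of the bystanders looked moved in the last views, but I did not measure them.

**One check failed:** re-fitting the plate from the final view gave a wrong answer because the pins merged with the bar in the image. The figures above use the earlier, clean fit, and it put the end stop where it should be.

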